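# Change the specimen dish in a bench imager

### The job

The round dish in the imager's open tray has been imaged and the square dish on the bench stand is next. Swap the two dishes, so that each sits flat inside the pocket the other one came from, then push the imager's tray fully shut with the square dish in it. Keep the dishes upright, set them down rather than drop them, and leave the other things on the bench where they are.

Things in the scene. Friction and masses are not known exactly. Their poses are not given: they have to be found in the camera images.
- round_dish: Round lidded dish of white plastic, 58 mm across, 26 mm high, straight sides, about 90 g, lid clipped on; it starts in the tray's pocket. Origin: centre of its underside, z up.
- square_dish: Square lidded dish of white plastic, 54 x 54 mm, 32 mm high, straight sides, about 100 g, lid clipped on; it starts in the stand's pocket. Origin: centre of its underside, z up, x and y square to its sides.
- tray_pocket (a point): Centre of the pocket's floor on the tray, 45 mm above the bench. Pocket: 64 x 64 mm inside, black rim 5 mm high, 4 mm wide, sides square to x and y. x points into the imager (the way the tray shuts), y along its front, z up. Open, it lies 120 mm in front of the imager. The tray's upright front panel, 160 mm wide, 30 to 96 mm above the bench, stands at x = -45 to -53 mm.
- tray_handle (a point): Middle of the steel bar handle of the tray: a horizontal bar, 10 mm thick, 80 mm long along y, 80 mm above the bench, standing 45 mm in front of the tray's front panel. It moves with the tray; same axes as tray_pocket.
- tray (a joint): Slide of the tray: 0 fully open (at the start), 0.165 m fully shut (front panel against the imager). It stays where it is left and takes about 2 N to slide.
- imager: White box-shaped bench imager, fixed: 280 mm deep (x), 300 mm wide (y), 150 mm high. Origin: centre of its underside on the bench, x from its front to its back; the tray comes out of its front, to -x.
- stand_pocket (a point): Centre of the pocket's floor on the bench stand, a fixed low aluminium plate, 110 x 110 mm and 12 mm thick, that carries a pocket like the tray's (square, 64 x 64 mm inside, black rim 5 mm high and 4 mm wide). The floor is 12 mm above the bench. x and y square to the pocket's sides, z up.
- well_plates: Bystander: stack of two clear well plates, 85 x 127 mm (x, y), 40 mm high. Origin: centre of the underside.
- dropper_bottle: Bystander: small amber bottle with a black cap, 40 mm across, 75 mm high. Origin: centre of the underside.
- stage_insert: Bystander: flat black plate with a round hole, 110 x 160 mm (x, y), 6 mm thick. Origin: centre of the underside.
Things that resemble listed ones, but are neither listed nor needed, are in the scene too. Leave any pink or yellow look-alike of the round_dish alone.

How it is judged:
By the outcome, as a careful person would: the job done as asked, in the order asked, and still so for the second after the job is handed in, with the robot touching nothing.
It also fails if it takes over 72 s, if anything falls off the work surface, if the arm or the gripper's body presses on something with over 40 N, if the wrist force passes 120 N, or if a joint passes its speed limit or range.

### The arm

A 6-joint arm with a two-finger parallel gripper is mounted at the origin on the work surface. World frame = base frame: x ahead of the robot, y to its left, z up, the work surface at z = 0. Lengths are in m, angles in rad, forces in N, time in s.
With the tool pointing down it reaches from about 0.35 to 0.95 m from the base axis. Payload 17.4 kg.
Tool frame: the origin (TCP) lies midway between the tips of the shut fingers; the grasp point (between the pads) lies manip.grip_point_offset behind it (manip.grip_point_offset is the distance from the TCP to the grasp point, in m); z points along the fingers, y is the direction in which the jaws open and shut (so a half turn about z gives the same grasp; the last joint's range is limited). The gripper opens to 93 mm and grips with 3 to 60 N. Pads are 15 mm wide; open, the fingers measure 128 mm over their backs; the gripper's body (75 mm by 188 mm) begins 65 mm behind the grasp point.
Start: joints at [-1.284, 0.116, 1.442, -0, 1.584, -0.038], TCP at [0.215, -0.64, 0.182] pointing down, gripper open.
Joint ranges: [-2.83, 2.83], [-0.83, 2.19], [0.07, 2.5], [-1.14, 4.28], [0.01, 3], [-2.97, 2.97]. Speed limits (rad/s): [1.89, 1.89, 2.22, 3.14, 3.14, 3.14].

### API

Orientations are given as a rotation vector (axis times angle).
In Python, from cell import manip, cams gives the robot as it stands.
- The arm moves only by the shell command python3 -m crank 'ROWS'. ROWS is JSON, one flat list of numbers, 7 for each row, row after row: the turn, a rotation vector about the tool's x, y, z in rad, then the shift along the tool's x, y, z in mm, then the opening in per cent of the stroke, from 0 (shut) to 100 (fully open). In form: [ax, ay, az, dx, dy, dz, claw, ax, ay, az, dx, dy, dz, claw, ...]. A call has 1 to 10 rows; each row shifts and turns the commanded pose from where the row before left it, along the tool's axes as they then stand; what a row does not reach is not made up. A row lasts 1/10 s, in which the tool goes at most 50 mm and 8.59 degrees, less where a joint would pass 70% of its speed; a pose out of reach is approached as far as the arm can. A call is refused whole if a number of a shift passes 50 or a number of a turn 0.15, either way. A call with a gripper value outside its range is refused whole. The fingers move at their own pace and stop on an object; the grip force is fixed at half the most. Time passes only in rows, so rows that do not move let the fingers close. It gives the time, the measured TCP pose, the force and the opening at its end, in the units of the state.
- manip.sense(): the state, without advancing time (a new reading comes with each control period).
- cams.capture(name): name is "scene" or "side" or "wrist"; returns a dict with "frame" (420x560x3 uint8, blue, green, red), "depth" (420x560 float32, m along the optical axis (not along the pixel's ray), 0 where there is no reading), "K" (3x3 intrinsics, pixels), "camera_from_world" (4x4, takes a point from world to camera coordinates). Camera axes: x right, y up, looking along -z (the intrinsics and any distortion apply to the point x, -y, -z); pixel columns grow to the right and rows downward; lengths in m; the calibration is good to about 2 mm. A picture is of the moment at which its call begins.
- manip.finish_job(): hands the job in, once; it reports no verdict.
The state is a dict: "t": time; "joint_positions": joint angles; "joint_velocities": joint speeds; "effort": joint torques, N m; "eef_pos": TCP position; "eef_rot": TCP orientation; "force": force on the tool from outside, world axes, zero at the start; "wrist_torque": the same for the moment, N m; "opening": finger opening in m.
Only numpy, scipy, OpenCV 4.12 (cv2) and the standard library are available. Lean on these libraries where they do the work, as an engineer would, in place of code of your own. Each camera call takes 0.05 s, during which the arm holds its last target. There are 200 camera calls.

## Working session

There is one attempt and no reset: what is moved stays moved. The work goes in short steps, Python scripts to look and compute and a shell command to move; the robot and the scene stay as the last step left them, time stands still between calls to the robot, and variables do not carry over. Pictures are saved under pics/ and viewed, about 8 in all and at most 12, crops included, and the job is handed in when it is done.

```bash
mkdir -p pics; ls; cat > h.py <<'E'
import numpy as np, cv2
from cell import manip, cams
def snap(n,f):
    c=cams.capture(n); cv2.imwrite('pics/'+f,c['frame']); np.savez(''+f+'.npz',**c); return c
def world(c):
    d=c['depth'];K=c['K'];v,u=np.mgrid[:d.shape[0],:d.shape[1]]
    p=np.stack([(u-K[0,2])/K[0,0]*d,-(v-K[1,2])/K[1,1]*d,-d,np.ones_like(d)],-1)
    w=p@np.linalg.inv(c['camera_from_world']).T
    w=w[...,:3]; w[d==0]=np.nan
    return w
def load(f): return dict(np.load(''+f+'.npz'))
E
python3 - <<'E'
from h import *
print(manip.sense(), manip.grip_point_offset)
a=snap('scene','a.png');b=snap('side','b.png')
for c in(a,b): print(c['K'],np.linalg.inv(c['camera_from_world']).round(3))
E
```

```text
pics
{'t': 0.0, 'joint_positions': array([-1.28376693e+00,  1.16490500e-01,  1.44227057e+00, -9.97911498e-06,
        1.58399442e+00, -3.77975417e-02]), 'joint_velocities': array([-0.00046173,  0.00053006,  0.00119308,  0.00138271, -0.00227391,
        0.00105597]), 'effort': array([ 2.37150736e-03, -7.21265745e+01, -6.22618389e+01,  7.81081477e-02,
        2.37661792e-02, -7.47202330e-05]), 'eef_pos': array([ 0.2153424 , -0.63946701,  0.18129887]), 'eef_rot': array([-3.09911159e+00, -5.07810167e-01,  2.42495637e-04]), 'force': array([-0.65294411, -0.39141115,  1.04057302]), 'wrist_torque': array([ 0.04223152,  0.0230475 , -0.04637825]), 'opening': 0.09293474847702575} 0.0188
[[446.69079182   0.         287.48168381]
 [  0.         446.69079182 205.89500089]
 [  0.           0.           1.        ]] [[-0.893 -0.363  0.266  0.843]
 [ 0.45  -0.731  0.513  0.428]
 [ 0.008  0.578  0.816  0.916]
 [ 0.     0.     0.     1.   ]]
[[459.61279537   0.         283.50797441]
 [  0.         459.61279537 209.80613386]
 [  0.           0.           1.        ]] [[-0.949  0.156 -0.272  0.208]
 [-0.314 -0.455  0.833  0.942]
 [ 0.006  0.876  0.481  0.694]
 [ 0.     0.     0.     1.   ]]
```

View pics/a.png

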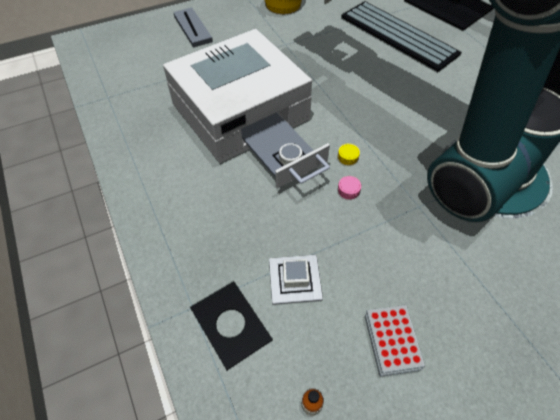

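View pics/b.png

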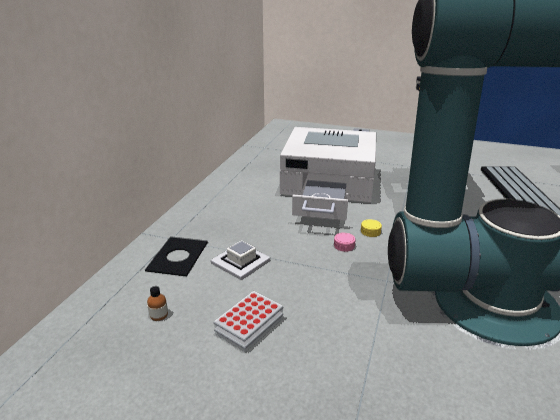

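Scene: the round dish is at (290,153) behind the tray panel and the square dish at (296,272) on the stand. The look-alikes are yellow (348,153) and pink (350,187), both on the bench and to be left alone.

```bash
python3 - <<'E'
from h import *
a=load('a.png');w=world(a);g=a['frame'].astype(int)
for n,(u,v) in dict(round=(290,153),square=(296,272),yel=(348,153),pink=(350,187),stand=(275,295),insert=(210,330),plates=(395,340),bottle=(313,396),imtop=(238,80),handle=(322,172)).items(): print(n,w[v,u].round(3))
def rect(m,t):
    m=m.astype(np.uint8);n,l,s,_=cv2.connectedComponentsWithStats(m)
    for i in range(1,n):
        if s[i,4]>40:
            p=w[l==i][:,:2].astype(np.float32);r=cv2.minAreaRect(p*1000);print(t,s[i],'ctr',np.round(r[0],1),np.round(r[1],1),round(r[2],1),'z',np.median(w[l==i][:,2]).round(4), 'med',np.median(p,0).round(4))
z=w[...,2]; v,u=np.mgrid[:420,:560]
box=lambda a,b,c,d:(u>a)&(u<b)&(v>c)&(v<d)
rect((abs(z-.044)<.006)&box(265,330,245,310),'sq')
rect((abs(z-.012)<.004)&box(255,335,245,310),'stand')
rect((abs(z-.150)<.008)&box(150,330,20,140),'imtop')
rect((abs(z-.071)<.006)&box(270,310,135,172),'rnd')
rect((abs(z-.045)<.005)&box(235,320,105,180),'tray')
rect((z>.086)&(z<.105)&box(265,335,135,190),'panel')
rect((z>.07)&(z<.09)&box(290,335,150,190),'handle')
for f,b_ in(('a.png',(240,100,340,190)),('a.png',(250,245,340,310))):
    x0,y0,x1,y1=b_;
im=np.hstack([cv2.resize(a['frame'][100:190,240:345],None,fx=3.8,fy=3.8,interpolation=2),cv2.resize(a['frame'][235:325,245:350],None,fx=3.8,fy=3.8,interpolation=2)])
cv2.imwrite('pics/c.png',im)
E
```

```text
round [ 0.49  -0.245  0.074]
square [0.622 0.044 0.045]
yel [ 0.332 -0.213  0.028]
pink [ 0.386 -0.115  0.025]
stand [0.68  0.057 0.009]
insert [0.834 0.066 0.005]
plates [0.513 0.262 0.036]
bottle [0.715 0.288 0.074]
imtop [ 0.527 -0.476  0.148]
handle [ 0.414 -0.205  0.002]
sq [283 259  26  24 566] ctr [620.4  38.9] [54.6 54. ] 66.7 z 0.0445 med [0.6214 0.0406]
stand [ 269  255   54   49 1365] ctr [622.6  40.6] [112.2 110.1] 68.4 z 0.0125 med [0.6356 0.0554]
imtop [ 163   28  149   98 7861] ctr [ 519.1 -508.3] [301.9 283.3] 8.0 z 0.1509 med [ 0.5293 -0.4905]
rnd [279 143  23  18 324] ctr [ 486.  -252.5] [57.  55.6] 19.8 z 0.0716 med [ 0.4868 -0.2514]
rnd [294 160  16  10  51] ctr [ 482.  -199.6] [46.3  5.5] 7.9 z 0.0724 med [ 0.481  -0.1999]
tray [280 108  31  13  75] ctr [ 398.1 -390.6] [38.6 85.3] 67.9 z 0.0448 med [ 0.4058 -0.3884]
tray [ 241  112   72   64 1961] ctr [ 493.3 -323.7] [132.7 189. ] 7.8 z 0.0455 med [ 0.5043 -0.3374]
tray [297 161  23  14  53] ctr [ 459.7 -202.6] [69.   4.4] 7.2 z 0.0447 med [ 0.454  -0.2032]
panel [275 143  55  32 295] ctr [ 477.9 -202.7] [157.5  12.2] 7.1 z 0.0947 med [ 0.4807 -0.2012]
handle [291 151  11   9  67] ctr [ 478.3 -235. ] [28.2 25.5] 63.3 z 0.072 med [ 0.4805 -0.2365]
handle [291 151  39  32 406] ctr [ 458.4 -177.8] [120.9  54.5] 8.5 z 0.0834 med [ 0.4685 -0.18  ]
```

View pics/c.png

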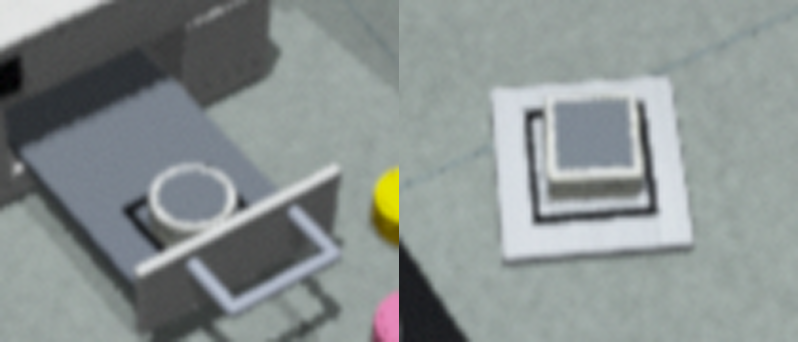

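Crops confirm the choice: white round dish in the tray's black-rimmed pocket, square dish in the stand's pocket. Plan: square dish to a free bench spot, round dish to the stand, square dish to the tray, then shut it. Going up and over the stand first.

```bash
python3 -m crank '[0,0,-0.145,0,0,-45,100, 0,0,-0.145,0,0,-45,100, 0,0,-0.145,0,0,0,100, 0,0,-0.145,0,0,0,100, 0,0,-0.145,0,0,0,100, 0,0,-0.145,0,0,0,100, 0,0,0,46,7,0,100, 0,0,0,46,7,0,100, 0,0,0,46,7,0,100, 0,0,0,46,7,0,100]' && python3 -m crank '[0,0,0,46,7,0,100, 0,0,0,46,7,0,100, 0,0,0,46,7,0,100, 0,0,0,46,7,0,100, 0,0,0,46,7,0,100, 0,0,0,46,7,0,100, 0,0,0,46,7,0,100, 0,0,0,46,7,0,100, 0,0,0,0,0,0,100, 0,0,0,0,0,0,100]'
cat >> h.py <<'E'
from scipy.spatial.transform import Rotation as Rn
def to(x,y,z,psi):
    "print tool-axis shift (mm) after turning to yaw psi (deg, tool x), tool straight down"
    s=manip.sense(); R=Rn.from_rotvec(s['eef_rot']); p=np.radians(psi)
    T=Rn.from_matrix(np.array([[np.cos(p),np.sin(p),0],[np.sin(p),-np.cos(p),0],[0,0,-1.]]).T.copy() if 0 else np.column_stack([[np.cos(p),np.sin(p),0],[np.sin(p),-np.cos(p),0],[0,0,-1]]))
    d=np.array([x,y,z])-s['eef_pos']
    print('t',round(s['t'],2),'pos',s['eef_pos'].round(4),'open',round(s['opening'],4),'F',s['force'].round(1),'| turn',(R.inv()*T).as_rotvec().round(3),'shift',(T.inv().apply(d)*1000).round(1))
def rects(c,lo,hi,x0,x1,y0,y1,t,mn=100):
    w=world(c);m=(w[...,2]>lo)&(w[...,2]<hi)&(w[...,0]>x0)&(w[...,0]<x1)&(w[...,1]>y0)&(w[...,1]<y1)
    n,l,s,_=cv2.connectedComponentsWithStats(m.astype(np.uint8))
    for i in range(1,n):
        if s[i,4]>mn:
            p=w[l==i];r=cv2.minAreaRect((p[:,:2]*1000).astype(np.float32));print(t,s[i],np.round(r[0],1),np.round(r[1],1),round(r[2],1),'z',np.median(p[:,2]).round(4))
E
python3 - <<'E'
from h import *
to(.621,.040,.28,68)
c=snap('wrist','d.png')
print(np.linalg.inv(c['camera_from_world']).round(3))
rects(c,.038,.05,.5,.75,-.1,.15,'sq'); rects(c,.008,.015,.5,.75,-.1,.15,'stand')
E
```

```text
t: 1.1
eef_pos: [0.3095, -0.4772, 0.2716]
eef_rot: [-2.597, -1.766, -0.0]
force: [0.5, -0.7, 0.9]
opening: 0.0931
t: 2.1
eef_pos: [0.4964, -0.1564, 0.2717]
eef_rot: [-2.595, -1.77, 0.001]
force: [-0.4, -0.3, 0.9]
opening: 0.0931
t 2.1 pos [ 0.4964 -0.1564  0.2717] open 0.0931 F [-0.4 -0.3  0.9] | turn [-0.001  0.     0.01 ] shift [228.8  42.   -8.3]
[[ 0.931  0.349  0.11   0.528]
 [-0.366  0.889  0.275 -0.08 ]
 [-0.002 -0.296  0.955  0.476]
 [ 0.     0.     0.     1.   ]]
sq [297   0  47   5 176] [610.   13.6] [ 3.5 52.6] 68.4 z 0.0433
stand [ 275    0   90   34 2043] [609.3   5.2] [ 36.2 109.5] 68.4 z 0.0131
```

View pics/d.png

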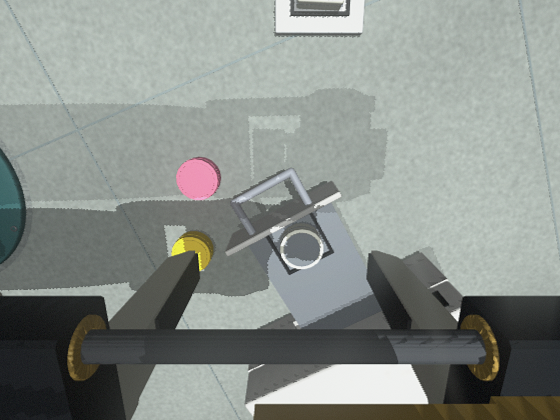

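Wrist view: round dish in the tray at (301,248), handle at (270,190), pink (199,178), yellow (193,250), stand just at the top edge. Measuring the tray from this view, then moving on to the stand.

```bash
python3 - <<'E'
from h import *
c=load('d.png')
rects(c,.066,.078,.44,.54,-.29,-.215,'rnd'); rects(c,.086,.105,.35,.6,-.23,-.17,'panel');rects(c,.040,.0475,.35,.62,-.40,-.2,'tray')
w=world(c); g=c['frame'].max(2)
m=(g<45)&(w[...,2]>.045)&(w[...,2]<.056)&(abs(w[...,0]-.485)<.06)&(abs(w[...,1]+.25)<.06)
p=w[m]; print(m.sum(),cv2.minAreaRect((p[:,:2]*1000).astype(np.float32)),p[:,2].mean())
E
python3 -m crank '[0,0,0,36,6,0,100, 0,0,0,36,6,0,100, 0,0,0,36,6,0,100, 0,0,0,36,6,0,100, 0,0,0,0,0,0,100, 0,0,0,0,0,0,100]'
python3 - <<'E'
from h import *
to(.621,.040,.28,68.4)
c=snap('wrist','e.png')
rects(c,.038,.05,.5,.75,-.1,.15,'sq'); rects(c,.008,.0145,.5,.75,-.1,.15,'stand')
E
```

```text
rnd [ 280  227   43   42 1417] [ 485.4 -253.1] [56.8 55.8] 68.6 z 0.0728
panel [ 225  187  116   69 1224] [ 474.6 -186.1] [159.6  43.7] 7.5 z 0.0967
tray [ 249  202  132  127 6681] [ 491.5 -314.8] [130.4 185.8] 7.6 z 0.0464
tray [269 214  52  39 312] [ 481.3 -240.3] [63.9 35. ] 6.9 z 0.0464
0 ((0.0, 0.0), (0.0, 0.0), 0.0) nan
t: 2.75
eef_pos: [0.5713, -0.033, 0.2717]
eef_rot: [-2.598, -1.766, 0.001]
force: [0.7, 0.2, 0.0]
opening: 0.0931
t 2.75 pos [ 0.5713 -0.033   0.2717] open 0.0931 F [0.7 0.2 0. ] | turn [-0.001  0.001  0.001] shift [86.2 19.4 -8.3]
sq [ 276   84   45   47 1946] [620.3  38.1] [53.9 54. ] 65.9 z 0.0456
stand [ 256   61   85   87 3700] [622.6  40.1] [109.5 110.1] 68.3 z 0.0132
stand [274  80  49  51 413] [622.8  40.1] [63.5 63.9] 68.4 z 0.0132<stdin>:6: RuntimeWarning: Mean of empty slice.
  ret = ret.dtype.type(ret / rcount)
```

View pics/e.png

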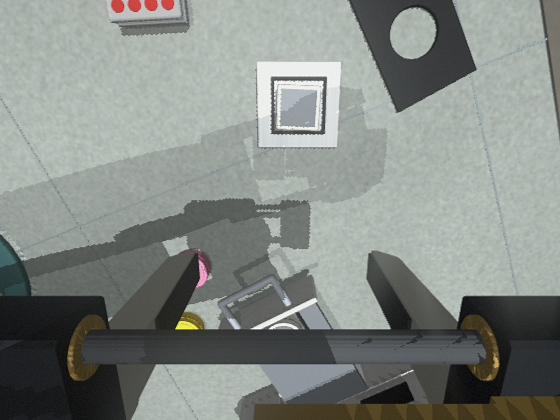

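Wrist view: square dish at (299,107) inside the stand's rim, and its measured pose agrees with the scene camera to about 1 mm. Moving over it.

```bash
python3 -m crank '[0,0,0.04,30,6,0,100, 0,0,0,30,5,20,100, 0,0,0,25,5,30,100, 0,0,0,0,0,35,100, 0,0,0,0,0,35,100, 0,0,0,0,0,35,100, 0,0,0,0,0,30,100, 0,0,0,0,0,10,100, 0,0,0,0,0,0,100]'
python3 - <<'E'
from h import *
to(.6203,.0381,.021,66)
E
```

```text
t: 3.7
eef_pos: [0.6188, 0.0387, 0.0764]
eef_rot: [-2.633, -1.712, 0.002]
force: [-0.0, -0.3, 0.6]
opening: 0.093
t 3.7 pos [0.6188 0.0387 0.0764] open 0.093 F [-0.  -0.3  0.6] | turn [-0.001  0.001  0.001] shift [ 0.1  1.7 55.4]
```

```bash
python3 -m crank '[0,0,0,0,2,30,100, 0,0,0,0,0,20,100, 0,0,0,0,0,5,100, 0,0,0,0,0,0,0, 0,0,0,0,0,0,0, 0,0,0,0,0,0,0, 0,0,0,0,0,0,0, 0,0,0,0,0,0,0]'
python3 - <<'E'
from h import *
to(.6203,.0381,.021,66)
E
```

```text
t: 4.5
eef_pos: [0.6215, 0.0392, 0.0226]
eef_rot: [2.632, 1.715, 0.001]
force: [-0.1, -0.0, -0.1]
opening: 0.0574
t 4.5 pos [0.6215 0.0392 0.0226] open 0.0574 F [-0.1 -0.  -0.1] | turn [ 0.001 -0.     0.003] shift [-1.5 -0.6  1.6]
```

```bash
python3 -m crank '[0,0,0,0,0,0,0, 0,0,0,0,0,0,0, 0,0,0,0,0,-10,0, 0,0,0,0,0,-20,0, 0,0,0,0,0,-30,0, 0,0,0,0,0,0,0]'
python3 - <<'E'
from h import *
to(.62,-.10,.083,97.8)
E
```

```text
t: 5.1
eef_pos: [0.6231, 0.0392, 0.0871]
eef_rot: [2.63, 1.713, 0.008]
force: [-0.1, -0.2, -0.2]
opening: 0.0097
t 5.1 pos [0.6231 0.0392 0.0871] open 0.0097 F [-0.1 -0.2 -0.2] | turn [ 0.006 -0.001 -0.552] shift [-137.5  -21.9    4.1]
```

```bash
python3 -m crank '[0,0,0,-30,0,-45,100, 0,0,0,-30,0,-45,100, 0,0,0,-30,0,-40,100, 0,0,0,0,0,0,100, 0,0,0,0,0,0,100, 0,0,0,0,0,0,100]'
python3 - <<'E'
from h import *
to(.62,.04,.021,66)
c=snap('wrist','f.png')
rects(c,.038,.05,.5,.75,-.1,.15,'sq'); rects(c,.008,.0145,.5,.75,-.1,.15,'stand')
E
```

```text
t: 5.7
eef_pos: [0.5864, -0.0387, 0.204]
eef_rot: [-2.631, -1.714, 0.002]
force: [-0.2, -0.2, -0.4]
opening: 0.0529
t 5.7 pos [ 0.5864 -0.0387  0.204 ] open 0.0529 F [-0.2 -0.2 -0.4] | turn [-0.002  0.     0.003] shift [ 85.5  -1.3 183. ]
sq [ 256   81   53   53 2703] [620.5  38. ] [52.4 54. ] 66.2 z 0.0457
stand [ 232   51  100  105 4994] [622.6  40.1] [110.3 109.6] 68.4 z 0.0133
stand [254  74  58  60 538] [622.6  40.6] [64.  63.9] 67.6 z 0.0133
```

View pics/f.png

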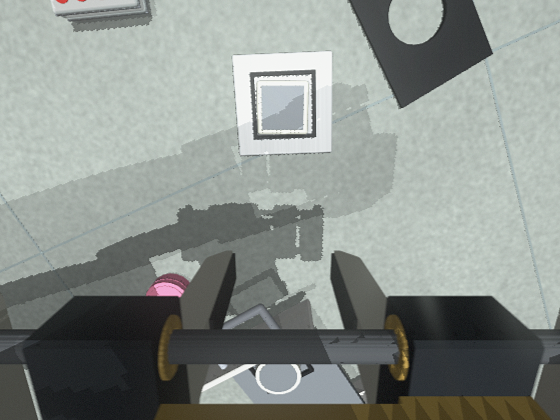

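The dish is still in place and undisturbed at (283,107). The grip slipped or had not closed before the lift, so I'll go back a little deeper, close longer and check before lifting.

```bash
python3 -m crank '[0,0,0,35,0,0,100, 0,0,0,35,-1,25,100, 0,0,0,16,0,35,100, 0,0,0,0,0,35,100, 0,0,0,0,0,35,100, 0,0,0,0,0,30,100, 0,0,0,0,0,22,100, 0,0,0,0,0,0,100, 0,0,0,0,0,0,100]'
python3 - <<'E'
from h import *
to(.6205,.038,.0195,66)
E

```

```text
t: 6.65
eef_pos: [0.6203, 0.0405, 0.023]
eef_rot: [-2.631, -1.715, 0.002]
force: [-0.4, -0.1, 0.6]
opening: 0.0928
t 6.65 pos [0.6203 0.0405 0.023 ] open 0.0928 F [-0.4 -0.1  0.6] | turn [-0.001  0.001  0.003] shift [-2.2  1.2  3.5]
```

```bash
python3 -m crank '[0,0,0,-2,1,3,100, 0,0,0,0,0,0,0, 0,0,0,0,0,0,0, 0,0,0,0,0,0,0, 0,0,0,0,0,0,0, 0,0,0,0,0,0,0, 0,0,0,0,0,0,0]'
python3 -m crank '[0,0,0,0,0,0,0, 0,0,0,0,0,0,0]'
python3 - <<'E'
from h import *
to(.6205,.038,.0195,66)
c=snap('wrist','g.png')
im=np.hstack([c['frame'][200:420,60:520]]);cv2.imwrite('pics/g2.png',im)
E

```

```text
t: 7.35
eef_pos: [0.6207, 0.0379, 0.0203]
eef_rot: [2.632, 1.715, 0.0]
force: [-0.5, -0.3, -0.1]
opening: 0.0493
t: 7.55
eef_pos: [0.6206, 0.0378, 0.0203]
eef_rot: [-2.632, -1.715, 0.0]
force: [0.4, -0.2, 0.5]
opening: 0.0337
t 7.55 pos [0.6206 0.0378 0.0203] open 0.0337 F [ 0.4 -0.2  0.5] | turn [-0.     0.     0.003] shift [ 0.1 -0.2  0.8]
```

View pics/g2.png

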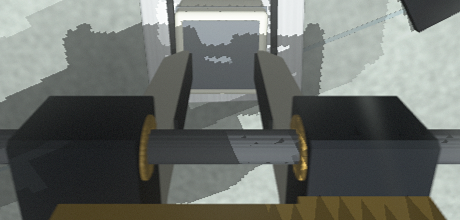

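The crop shows the fingertips at about (188,55) and (262,55), lying over the dish top rather than beside it. I'll check the tips' real height from depth.

```bash
python3 - <<'E'
from h import *
c=load('g.png');w=world(c)
for v in (240,250,255,260,270,280,290,300): print(v,[(u,*(w[v,u]*1000).round(0)) for u in (220,235,244,250,285,320,326,340)])
print(c['depth'][255,285],np.linalg.inv(c['camera_from_world']).round(3)[:3,3])
E
```

```text
240 [(220, np.float64(581.0), np.float64(52.0), np.float64(14.0)), (235, np.float64(600.0), np.float64(57.0), np.float64(43.0)), (244, np.float64(605.0), np.float64(56.0), np.float64(46.0)), (250, np.float64(609.0), np.float64(54.0), np.float64(46.0)), (285, np.float64(627.0), np.float64(46.0), np.float64(45.0)), (320, np.float64(646.0), np.float64(37.0), np.float64(45.0)), (326, np.float64(649.0), np.float64(35.0), np.float64(43.0)), (340, np.float64(657.0), np.float64(18.0), np.float64(13.0))]
250 [(220, np.float64(578.0), np.float64(45.0), np.float64(14.0)), (235, np.float64(589.0), np.float64(43.0), np.float64(19.0)), (244, np.float64(603.0), np.float64(50.0), np.float64(47.0)), (250, np.float64(606.0), np.float64(48.0), np.float64(46.0)), (285, np.float64(625.0), np.float64(40.0), np.float64(46.0)), (320, np.float64(643.0), np.float64(32.0), np.float64(46.0)), (326, np.float64(645.0), np.float64(16.0), np.float64(13.0)), (340, np.float64(654.0), np.float64(12.0), np.float64(14.0))]
255 [(220, np.float64(576.0), np.float64(42.0), np.float64(13.0)), (235, np.float64(603.0), np.flo
[... 2239 characters left out ...]
an), np.float64(nan), np.float64(nan)), (326, np.float64(643.0), np.float64(38.0), np.float64(100.0)), (340, np.float64(648.0), np.float64(36.0), np.float64(100.0))]
300 [(220, np.float64(603.0), np.float64(56.0), np.float64(108.0)), (235, np.float64(608.0), np.float64(54.0), np.float64(108.0)), (244, np.float64(608.0), np.float64(47.0), np.float64(98.0)), (250, np.float64(580.0), np.float64(1.0), np.float64(14.0)), (285, np.float64(603.0), np.float64(-9.0), np.float64(13.0)), (320, np.float64(638.0), np.float64(31.0), np.float64(94.0)), (326, np.float64(641.0), np.float64(37.0), np.float64(105.0)), (340, np.float64(647.0), np.float64(37.0), np.float64(108.0))]
0.19459447 [0.656 0.113 0.224]
```

```bash
python3 - <<'E'
from h import *
for f,cols in (('g.png',range(60,520,1)),('d.png',range(100,460)),('e.png',range(100,460)),('f.png',range(100,460))):
    c=load(f);w=world(c);o=np.linalg.inv(c['camera_from_world'])[:3,3]
    # finger pixels: depth much nearer than camera-bench
    d=c['depth']; m=(d>0)&(d<.235)&(w[...,2]>o[2]-.19)&(np.mgrid[:420,:560][0]<330)
    if f=='g.png': m&=w[...,2]>.052
    z=w[...,2][m]; print(f,'cam z',o[2].round(4),'lowest finger z',np.percentile(z,[0,.5,2]).round(4),'hist',np.histogram(z,8)[0], 'min depth',d[m].min())
c=load('g.png');w=world(c)
print([(v,(w[v,160]*1000).round(0)) for v in range(290,420,12)])
print(manip.sense()['joint_positions'])
E
```

```text
g.png cam z 0.2243 lowest finger z [0.0574 0.0607 0.0657] hist [ 548  902 1193 1366 1088  127 1342 7500] min depth 0.07231032
d.png cam z 0.4758 lowest finger z [0.309  0.3117 0.3157] hist [ 795 1216 1611 2065 2249  309 1333 6042] min depth 0.071969084
e.png cam z 0.4758 lowest finger z [0.3086 0.3118 0.3156] hist [ 758 1213 1592 2074 2248  348 1252 6129] min depth 0.072090976
f.png cam z 0.4081 lowest finger z [0.2414 0.2443 0.2494] hist [ 639 1009 1339 1723 1564  167 1582 7567] min depth 0.072096445
[(290, array([517.,  30.,   1.])), (302, array([608.,  83., 151.])), (314, array([610.,  82., 156.])), (326, array([611.,  81., 161.])), (338, array([612.,  80., 164.])), (350, array([612.,  78., 165.])), (362, array([611.,  76., 166.])), (374, array([610.,  74., 167.])), (386, array([607.,  70., 166.])), (398, array([606.,  68., 166.])), (410, array([607.,  67., 169.]))]
[1.98648547e-02 9.13495730e-02 1.73606473e+00 6.47952250e-06
 1.31420629e+00 4.35821314e-01]
```

The finger tips sit a constant ~37 mm above the reported TCP: the depth images agree at three heights, and it explains the closing in air. From here I use tip z = reported z + 0.037. Opening and descending in steps, watching the force.

```bash
python3 -m crank '[0,0,0,0,0,0,100, 0,0,0,0,0,0,100, 0,0,0,0,0,0,100, 0,0,0,0,0,0,100, 0,0,0,0,0,0,100, 0,0,0,0,0,0,100, 0,0,0,0,0,0,100, 0,0,0,0,0,0,100]'
python3 -m crank '[0,0,0,0,0,12,100, 0,0,0,0,0,12,100, 0,0,0,0,0,5,100, 0,0,0,0,0,5,100, 0,0,0,0,0,0,100]'
```

```text
t: 8.4
eef_pos: [0.6206, 0.0378, 0.0202]
eef_rot: [-2.632, -1.715, 0.0]
force: [-0.0, 0.3, 0.3]
opening: 0.089
t: 8.9
eef_pos: [0.6202, 0.0378, -0.0147]
eef_rot: [-2.632, -1.714, 0.002]
force: [-0.0, 0.6, -0.1]
opening: 0.0932
```

```bash
python3 -m crank '[0,0,0,0,0,0,0, 0,0,0,0,0,0,0, 0,0,0,0,0,0,0, 0,0,0,0,0,0,0, 0,0,0,0,0,0,0, 0,0,0,0,0,0,0, 0,0,0,0,0,0,0, 0,0,0,0,0,0,0]'
python3 - <<'E'
from h import *
to(.6205,.038,-.014,66)
c=snap('wrist','i.png')
rects(c,.038,.05,.5,.75,-.1,.15,'sq'); rects(c,.008,.0145,.5,.75,-.1,.15,'stand')
E
```

```text
t: 9.7
eef_pos: [0.6206, 0.0378, -0.0136]
eef_rot: [2.632, 1.715, 0.0]
force: [-0.1, -0.5, 2.2]
opening: 0.0539
t 9.7 pos [ 0.6206  0.0378 -0.0136] open 0.0539 F [-0.1 -0.5  2.2] | turn [ 0.    -0.     0.003] shift [ 0.1 -0.2  0.4]
sq [  195   227   176   102 11665] [622.2  37.7] [54.7 83.6] 66.3 z 0.0458
stand [  178   153   203   125 11063] [629.8  56.5] [ 75.  110.4] 68.3 z 0.0134
stand [ 223  200  116   35 1627] [631.1  60.1] [18.6 64.4] 68.0 z 0.0134
stand [330 309  15  20 156] [636.4 -15.1] [14.4  8.8] 64.5 z 0.0133
stand [221 313  15  16 132] [572.5  11.6] [11.6  8.7] 71.7 z 0.0134
```

Gripped (53.9 mm opening). Lifting and carrying to the bench spot.

```bash
python3 -m crank '[0,0,0,0,0,-10,0, 0,0,0,0,0,-30,0, 0,0,0,0,0,-30,0, 0,0,-0.14,0,0,0,0, 0,0,-0.14,0,0,0,0, 0,0,-0.14,0,0,0,0, 0,0,-0.13,0,0,0,0, 0,0,0,-30,-5,0,0, 0,0,0,-30,-5,0,0, 0,0,0,-30,-5,0,0]'
python3 -m crank '[0,0,0,-30,-5,0,0, 0,0,0,-16,0,0,0, 0,0,0,0,0,0,0, 0,0,0,0,0,0,0]'
python3 - <<'E'
from h import *
to(.62,-.10,-.0245,97.8)
E
```

```text
t: 10.75
eef_pos: [0.6177, -0.0543, 0.0569]
eef_rot: [2.067, 2.366, 0.0]
force: [0.2, -0.7, -1.1]
opening: 0.0537
t: 11.15
eef_pos: [0.6191, -0.0993, 0.0564]
eef_rot: [-2.068, -2.365, -0.0]
force: [-0.4, -0.2, -2.0]
opening: 0.0536
t 11.15 pos [ 0.6191 -0.0993  0.0564] open 0.0536 F [-0.4 -0.2 -2. ] | turn [ 0.    -0.    -0.003] shift [-0.9  0.8 80.9]
```

```bash
python3 -m crank '[0,0,0,0,0,30,0, 0,0,0,0,0,30,0, 0,0,0,0,0,15,0, 0,0,0,0,0,4,0, 0,0,0,0,0,0,0, 0,0,0,0,0,0,0]'
python3 - <<'E'
from h import *
to(.62,-.10,-.025,97.8)
E
```

```text
t: 11.75
eef_pos: [0.6198, -0.0995, -0.0213]
eef_rot: [2.066, 2.364, 0.001]
force: [-0.1, 0.4, -1.9]
opening: 0.0538
t 11.75 pos [ 0.6198 -0.0995 -0.0213] open 0.0538 F [-0.1  0.4 -1.9] | turn [ 0.002  0.    -0.002] shift [-0.5  0.1  3.7]
```

```bash
python3 -m crank '[0,0,0,0,0,2,0, 0,0,0,0,0,2,0, 0,0,0,0,0,0,0, 0,0,0,0,0,0,0]'
```

```text
t: 12.15
eef_pos: [0.6196, -0.0998, -0.0257]
eef_rot: [2.067, 2.364, 0.001]
force: [-0.4, 0.4, 4.5]
opening: 0.0537
```

Touched down (force turned up, height as expected). Releasing and rising.

```bash
python3 -m crank '[0,0,0,0,0,0,100, 0,0,0,0,0,0,100, 0,0,0,0,0,0,100, 0,0,0,0,0,0,100, 0,0,0,0,0,0,100, 0,0,0,0,0,-20,100, 0,0,0,0,0,-35,100, 0,0,0,0,0,-40,100, 0,0,0,0,0,-40,100, 0,0,0,0,0,-10,100]'
python3 -m crank '[0,0,0,-35,-34,0,100, 0,0,0,-35,-34,0,100, 0,0,0,-20,-20,0,100, 0,0,0,0,0,0,100, 0,0,0,0,0,0,100]'
python3 - <<'E'
from h import *
to(.4855,-.2525,.017,97.8)
c=snap('wrist','j.png')
rects(c,.026,.037,.5,.75,-.2,0,'sq'); rects(c,.066,.078,.43,.54,-.30,-.215,'rnd'); rects(c,.09,.105,.35,.6,-.23,-.17,'panel');rects(c,.043,.0475,.35,.62,-.42,-.2,'tray')
E
```

```text
t: 13.15
eef_pos: [0.6206, -0.1, 0.1235]
eef_rot: [2.064, 2.361, 0.005]
force: [0.2, 0.2, 0.3]
opening: 0.0929
t: 13.65
eef_pos: [0.5436, -0.2008, 0.118]
eef_rot: [-2.069, -2.364, -0.0]
force: [-0.2, 0.6, 0.3]
opening: 0.0927
t 13.65 pos [ 0.5436 -0.2008  0.118 ] open 0.0927 F [-0.2  0.6  0.3] | turn [ 0.    -0.    -0.003] shift [-43.3 -64.6 101. ]
sq [ 354   65   71   68 4441] [ 620.3 -100.4] [54.5 52.9] 7.7 z 0.0336
rnd [ 172  233   68   65 2559] [ 489.6 -251.3] [49.5 57.6] 27.6 z 0.0728
panel [  78  212  223   13 2785] [ 477.1 -203.5] [159.6   8.4] 7.6 z 0.0971
tray [ 133  225   35   60 1274] [ 432.5 -261.1] [27.6 59.1] 7.7 z 0.0465
tray [170 225  36  27 342] [ 458.  -233.2] [39.6 19.5] 46.6 z 0.0464
tray [207 225  38  61 406] [ 499.7 -252.6] [30.7 60.2] 7.8 z 0.0464
tray [ 175  225  106  104 5286] [ 500.3 -276.8] [102.8 108.5] 7.4 z 0.0464
tray [ 154  364  127   38 4164] [ 502.6 -396.8] [129.2  48.6] 7.5 z 0.0465
```

View pics/j.png

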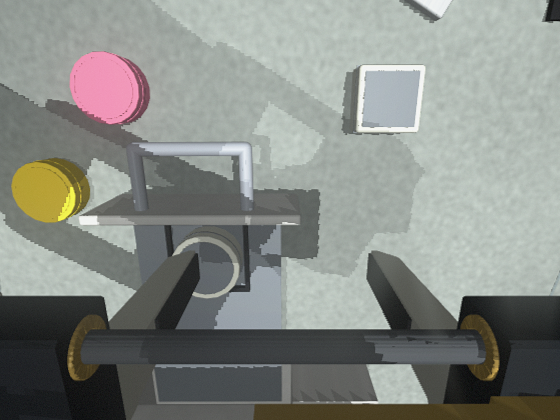

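View: square dish upright on the bench at (391,98), 7.7° yaw as planned. The round dish is at (207,265) behind the panel, with pink (105,88) and yellow (48,190) clear. Going in on the round dish.

```bash
python3 -m crank '[0,0,0,-15,-22,0,100, 0,0,0,-15,-22,0,100, 0,0,0,-13,-20,10,100, 0,0,0,0,0,30,100, 0,0,0,0,0,25,100, 0,0,0,0,0,0,100, 0,0,0,0,0,0,100]'
python3 - <<'E'
from h import *
to(.4855,-.2528,.0175,97.7)
E
```

```text
t: 14.4
eef_pos: [0.4867, -0.2511, 0.0537]
eef_rot: [-2.066, -2.366, -0.0]
force: [0.4, -0.7, -0.2]
opening: 0.0929
t 14.4 pos [ 0.4867 -0.2511  0.0537] open 0.0929 F [ 0.4 -0.7 -0.2] | turn [-0.    -0.     0.001] shift [-1.5 -1.4 36.2]
```

```bash
python3 -m crank '[0,0,0,-1,-1,20,100, 0,0,0,0,0,12,100, 0,0,0,0,0,4,100, 0,0,0,0,0,0,100]'
python3 -m crank '[0,0,0,0,0,0,0, 0,0,0,0,0,0,0, 0,0,0,0,0,0,0, 0,0,0,0,0,0,0, 0,0,0,0,0,0,0, 0,0,0,0,0,0,0, 0,0,0,0,0,0,0]'
python3 - <<'E'
from h import *
to(.4855,-.2528,.0175,97.7)
E
```

```text
t: 14.8
eef_pos: [0.4854, -0.2527, 0.0174]
eef_rot: [-2.067, -2.365, 0.0]
force: [-0.2, -0.2, 0.3]
opening: 0.0932
t: 15.5
eef_pos: [0.4853, -0.2529, 0.0174]
eef_rot: [2.068, 2.365, -0.0]
force: [-1.7, -0.5, 2.6]
opening: 0.0573
t 15.5 pos [ 0.4853 -0.2529  0.0174] open 0.0573 F [-1.7 -0.5  2.6] | turn [ 0.  0. -0.] shift [ 0.1  0.2 -0.1]
```

```bash
python3 -m crank '[0,0,0,0,0,-10,0, 0,0,0,0,0,-25,0, 0,0,0,0,0,-30,0, 0,0,0,0,0,-30,0, 0,0,0,0,0,0,0, 0,0,0,27,17,0,0, 0,0,0,27,17,0,0, 0,0,0,27,17,0,0, 0,0,0,27,18,0,0, 0,0,0,27,18,0,0]'
python3 -m crank '[0,0,0,27,17,0,0, 0,0,0,27,17,0,0, 0,0,0,27,18,0,0, 0,0,0,27,18,0,0, 0,0,0,27,18,0,0, 0,0,0,0,0,20,0, 0,0,0,0,0,20,0, 0,0,0,0,0,20,0, 0,0,0,0,0,0,0, 0,0,0,0,0,0,0]'
python3 - <<'E'
from h import *
to(.6227,.0403,-.0156,97.7)
c=snap('wrist','k.png')
rects(c,.09,.11,.4,.6,-.4,-.1,'panel');rects(c,.09,.12,.55,.7,-.03,.12,'rnd');rects(c,.008,.0145,.5,.75,-.1,.15,'stand')
cv2.imwrite('pics/k2.png',c['frame'][:,:])
s=snap('scene','k3.png');print('rest of tray from scene')
rects(s,.041,.05,.35,.62,-.42,-.2,'tray');rects(s,.088,.105,.35,.6,-.23,-.17,'panel')
E
```

```text
t: 16.5
eef_pos: [0.5536, -0.1061, 0.1119]
eef_rot: [-2.068, -2.365, 0.0]
force: [0.4, -0.5, -1.4]
opening: 0.0576
t: 17.5
eef_pos: [0.6225, 0.038, 0.0525]
eef_rot: [-2.067, -2.365, 0.001]
force: [0.1, -0.2, 0.2]
opening: 0.0573
t 17.5 pos [0.6225 0.038  0.0525] open 0.0573 F [ 0.1 -0.2  0.2] | turn [-0.001 -0.    -0.   ] shift [ 2.2  0.5 68.1]
rnd [  188   216   190   113 11790] [625.3  43.3] [68.2 63. ] 46.8 z 0.1078
stand [ 190  118  190  137 7536] [622.9  40.2] [109.8 109.8] 68.3 z 0.0133
stand [ 228  163  111   76 3420] [623.   39.4] [63.6 64.3] 68.5 z 0.0134
rest of tray from scene
tray [241 114  33  32 275] [ 523.  -401.5] [130.1  51.3] 35.1 z 0.0453
```

```bash
python3 - <<'E'
from h import *
c=load('k.png');w=world(c);e=np.array([-.134,.991]);f=np.array([.991,.134]);t=np.array([.6225,.038])
m=(w[...,2]>.1)&(w[...,2]<.1095)&(abs(w[...,0]-.62)<.05)&(abs(w[...,1]-.04)<.05)
q=(w[m][:,:2]-t); a=q@e*1000;b=q@f*1000
for lo in range(-25,26,10):
    k=abs(b-lo)<2; print(lo,a[k].max().round(1),'circle edge',np.sqrt(29**2-lo**2).round(1))
E
python3 -m crank '[0,0,0,2,0,25,0, 0,0,0,0,0,25,0, 0,0,0,0,0,10,0, 0,0,0,0,0,4,0, 0,0,0,0,0,0,0, 0,0,0,0,0,0,0]'
python3 -c "
from h import *
to(.6227,.0401,-.0156,97.7)"
```

```text
-25 14.4 circle edge 14.7
-15 24.3 circle edge 24.8
-5 28.0 circle edge 28.6
5 28.1 circle edge 28.6
15 25.5 circle edge 24.8
25 17.9 circle edge 14.7
t: 18.2
eef_pos: [0.6231, 0.04, -0.0104]
eef_rot: [2.067, 2.364, 0.002]
force: [0.2, 0.0, -1.0]
opening: 0.0575
t 18.2 pos [ 0.6231  0.04   -0.0104] open 0.0575 F [ 0.2  0.  -1. ] | turn [ 0.002  0.    -0.   ] shift [ 0.1 -0.4  5.2]
```

```bash
python3 -m crank '[0,0,0,0,0,2,0, 0,0,0,0,0,2,0, 0,0,0,0,0,1,0, 0,0,0,0,0,0,0, 0,0,0,0,0,0,0]'
```

```text
t: 18.7
eef_pos: [0.6227, 0.0401, -0.0156]
eef_rot: [2.067, 2.365, 0.001]
force: [-4.5, 0.5, 9.7]
opening: 0.0574
```

Seated at exactly the expected height. Releasing, rising, and looking.

```bash
python3 -m crank '[0,0,0,0,0,0,100, 0,0,0,0,0,0,100, 0,0,0,0,0,0,100, 0,0,0,0,0,0,100, 0,0,0,0,0,0,100, 0,0,0,0,0,-20,100, 0,0,0,0,0,-30,100, 0,0,0,0,0,-35,100, 0,0,0,-28,-5,-35,100, 0,0,0,-28,-4,0,100]'
python3 -m crank '[0,0,0,-28,-4,0,100, 0,0,0,-28,-4,0,100, 0,0,0,-26,-4,0,100, 0,0,0,0,0,0,100, 0,0,0,0,0,0,100]'
python3 - <<'E'
from h import *
to(.6203,-.1003,-.0255,97.7)
c=snap('wrist','l.png')
rects(c,.032,.045,.5,.75,-.05,.15,'rnd');rects(c,.008,.0145,.5,.75,-.1,.15,'stand');rects(c,.026,.037,.5,.75,-.2,-.05,'sq')
E
```

```text
t: 19.7
eef_pos: [0.6229, -0.017, 0.1089]
eef_rot: [2.062, 2.363, 0.007]
force: [0.1, 0.5, -0.6]
opening: 0.093
t: 20.2
eef_pos: [0.6199, -0.0997, 0.1031]
eef_rot: [-2.069, -2.364, -0.0]
force: [0.4, 0.0, 0.6]
opening: 0.0928
t 20.2 pos [ 0.6199 -0.0997  0.1031] open 0.0928 F [0.4 0.  0.6] | turn [-0.    -0.    -0.001] shift [ -0.7   0.3 128.6]
rnd [ 272    0   80   74 4844] [624.2  34.1] [57.2 47.5] 7.6 z 0.0398
stand [ 218    0  186  131 6929] [622.8  39.8] [109.6 110.3] 68.3 z 0.0132
stand [ 255    0   91   93 1048] [619.1  30.2] [42.2 64.3] 68.2 z 0.0133
stand [347   7  18  41 240] [659.   50.9] [13.5 28.5] 10.5 z 0.0133
sq [ 251  176   63   61 3700] [620.2 -99.4] [54.  53.3] 7.1 z 0.0337
```

View pics/l.png

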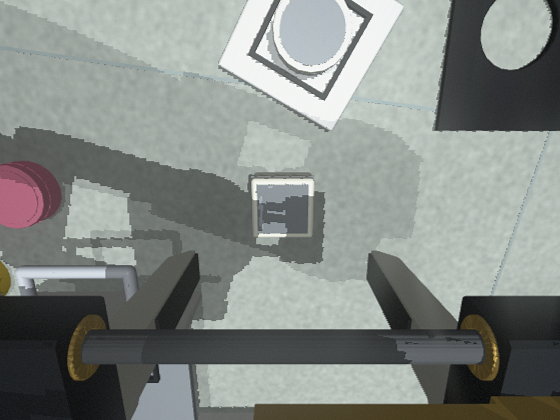

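View: round dish flat within the stand's rim at (312,30), top at 39.8 mm (38 + the ~1.5 mm camera bias). Square dish at (282,205). Regrasping the square dish.

```bash
python3 -m crank '[0,0,0,0,0,35,100, 0,0,0,0,0,35,100, 0,0,0,0,0,30,100, 0,0,0,0,0,18,100, 0,0,0,0,0,10,100, 0,0,0,0,0,0,100, 0,0,0,0,0,0,100]'
python3 -c "
from h import *
to(.6202,-.1,-.0255,97.7)"
```

```text
t: 20.95
eef_pos: [0.6207, -0.0994, -0.0234]
eef_rot: [2.067, 2.365, 0.001]
force: [-0.7, 0.0, -0.0]
opening: 0.093
t 20.95 pos [ 0.6207 -0.0994 -0.0234] open 0.093 F [-0.7  0.  -0. ] | turn [ 0.001  0.    -0.   ] shift [-0.5 -0.6  2.1]
```

```bash
python3 -m crank '[0,0,0,0,0,0,0, 0,0,0,0,0,0,0, 0,0,0,0,0,0,0, 0,0,0,0,0,0,0, 0,0,0,0,0,0,0, 0,0,0,0,0,0,0, 0,0,0,0,0,0,0, 0,0,0,0,0,0,0]'
```

```text
t: 21.75
eef_pos: [0.62, -0.0995, -0.0247]
eef_rot: [2.068, 2.365, -0.0]
force: [-0.1, -0.3, 1.2]
opening: 0.0537
```

```bash
python3 -m crank '[0,0,0,0,0,-10,0, 0,0,0,0,0,-30,0, 0,0,0,0,0,-35,0, 0,0,0,0,0,-35,0, 0,0,0,0,0,-35,0, 0,0,0,-30,-29,0,0, 0,0,0,-30,-29,0,0, 0,0,0,-30,-30,0,0, 0,0,0,0,0,0,0, 0,0,0,0,0,0,0]'
python3 - <<'E'
from h import *
to(.484,-.2518,.0203,97.6)
c=snap('wrist','m.png')
w=world(c);g=c['frame'].max(2)
rects(c,.09,.105,.35,.6,-.23,-.17,'panel');rects(c,.040,.0485,.35,.62,-.42,-.2,'tray')
m=(g<60)&(w[...,2]>.046)&(w[...,2]<.058)&(abs(w[...,0]-.485)<.06)&(abs(w[...,1]+.25)<.06)
rects(dict(c),.0490,.058,.44,.53,-.30,-.208,'rim')
E
```

```text
t: 22.75
eef_pos: [0.5445, -0.201, 0.121]
eef_rot: [2.069, 2.363, 0.001]
force: [-0.2, -0.0, -0.8]
opening: 0.0535
t 22.75 pos [ 0.5445 -0.201   0.121 ] open 0.0535 F [-0.2 -0.  -0.8] | turn [ 0.001  0.    -0.   ] shift [-42.4 -66.7 100.7]
panel [  79  210  220   14 2155] [ 477.1 -203.7] [158.9   8.8] 7.7 z 0.097
tray [147 194  57   3 135] [ 451.2 -203.4] [49.7  0.8] 7.8 z 0.0441
tray [ 169  223   64   63 2390] [ 479.2 -255.2] [55.9 61.2] 8.1 z 0.0465
tray [ 134  224   49   74 2166] [ 438.  -268.7] [37.4 75.8] 9.1 z 0.0466
tray [221 298  59  31 244] [ 524.5 -326.5] [33.6 58.6] 62.1 z 0.0465
tray [ 199  364   82   35 2684] [ 525.  -395.6] [86.3 46.7] 8.1 z 0.0464
rim [164 224  23  66 398] [ 454.2 -259.8] [13.6 65.1] 9.6 z 0.0514
```

View pics/m.png

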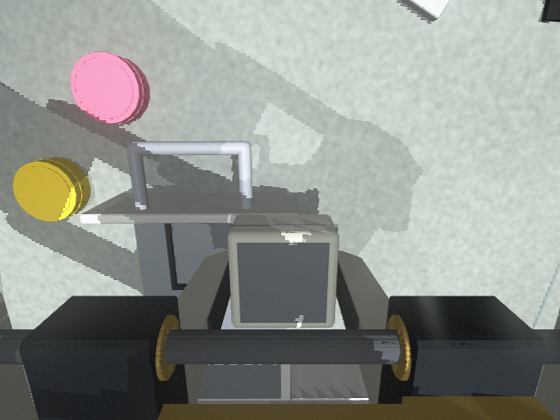

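View: held square dish at (283,278), level; the pocket's left rim is visible at (172,255). I'll get the pocket centre from its edges.

```bash
python3 - <<'E'
from h import *
th=np.radians(7.65);X=np.array([np.sin(th),-np.cos(th)]);Y=np.array([np.cos(th),np.sin(th)])
P=np.array([.4771,-.2036])+.049*X;print('pocket by panel',P.round(4))
for n in('m.png','j.png'):
    c=load(n);w=world(c)
    m=(w[...,2]>.0425)&(w[...,2]<.0483)&(w[...,0]>.4)&(w[...,1]<-.2)
    q=(w[...,:2]-P);a=q@X*1000;b=q@Y*1000
    for av in(-20,-15,-10): # gaps in b along the row = rims
        k=m&(abs(a-av)<1.5);bs=np.sort(b[k]);g=np.where(np.diff(bs)>2)[0];print(n,'x',av,[(bs[i].round(1),bs[i+1].round(1)) for i in g],bs[[0,-1]].round(1))
    for bv in(-28,-24,28):
        k=m&(abs(b-bv)<1.5);bs=np.sort(a[k]);g=np.where(np.diff(bs)>2)[0];print(n,'y',bv,[(bs[i].round(1),bs[i+1].round(1)) for i in g])
c=load('m.png');w=world(c);m=(w[...,2]>.155)&(w[...,2]<.19)
q=(w[...,:2]-np.array([.5445,-.201]))[m];a=q@X*1000;b=q@Y*1000;k=abs(b)<20
print('held dish front edge x',a[k].min(),'(expect -27)', np.median(w[...,2][m]))
E
```

```text
pocket by panel [ 0.4836 -0.2522]
m.png x -20 [(np.float64(-38.0), np.float64(-32.5))] [-64.9  18.4]
m.png x -15 [(np.float64(-37.9), np.float64(-32.5))] [-65.3  17.1]
m.png x -10 [(np.float64(-38.5), np.float64(-32.5))] [-65.   16.7]
m.png y -28 [(np.float64(-52.6), np.float64(-26.9)), (np.float64(32.5), np.float64(39.2))]
m.png y -24 [(np.float64(-52.5), np.float64(-26.8)), (np.float64(32.8), np.float64(167.6))]
m.png y 28 [(np.float64(82.8), np.float64(124.7))]
j.png x -20 [(np.float64(-37.8), np.float64(-32.6)), (np.float64(-16.1), np.float64(18.5)), (np.float64(31.1), np.float64(36.3))] [-65.   64.8]
j.png x -15 [(np.float64(-38.8), np.float64(-32.4)), (np.float64(-21.9), np.float64(23.7)), (np.float64(30.9), np.float64(36.2))] [-65.2  64.8]
j.png x -10 [(np.float64(-38.2), np.float64(-32.6)), (np.float64(-26.2), np.float64(27.2)), (np.float64(30.7), np.float64(36.0))] [-64.5  64.8]
j.png y -28 [(np.float64(-52.5), np.float64(-27.6)), (np.float64(-7.8), np.float64(58.2)), (np.float64(80.3), np.float64(122.0))]
j.png y -24 [(np.float64(-52.5), np.float64(-27.4)), (np.float64(-11.9), np.float64(50.1)), (np.float64(80.0), np.float64(121.6))]
j.png y 28 [(np.float64(-7.0), np.float64(12.9)), (np.float64(32.7), np.float64(39.7)), (np.float64(80.1), np.float64(121.2))]
held dish front edge x -27.20831705597291 (expect -27) 0.17930357658665408
```

```bash
python3 -m crank '[0,0,0,-15,-23,0,0, 0,0,0,-15,-23,0,0, 0,0,0,-13,-21,0,0, 0,0,0,0,0,0,0, 0,0,0,0,0,25,0, 0,0,0,0,0,30,0, 0,0,0,0,0,25,0, 0,0,0,0,0,10,0, 0,0,0,0,0,0,0, 0,0,0,0,0,0,0]'
python3 -c "
from h import *
to(.4833,-.2525,.0203,97.65)"
```

```text
t: 23.8
eef_pos: [0.485, -0.2518, 0.0314]
eef_rot: [2.066, 2.365, 0.0]
force: [0.5, -0.2, -0.7]
opening: 0.0535
t 23.8 pos [ 0.485  -0.2518  0.0314] open 0.0535 F [ 0.5 -0.2 -0.7] | turn [0.001 0.    0.001] shift [-0.4 -1.7 11.1]
```

```bash
python3 -m crank '[0,0,0,0,-2,2,0, 0,0,0,0,0,4,0, 0,0,0,0,0,2,0, 0,0,0,0,0,2,0, 0,0,0,0,0,1,0, 0,0,0,0,0,0,0, 0,0,0,0,0,0,0]'
```

```text
t: 24.5
eef_pos: [0.4822, -0.2527, 0.0203]
eef_rot: [2.067, 2.364, -0.001]
force: [-5.1, 0.4, 10.5]
opening: 0.0538
```

Touched down at the expected height. Release, rise, back off in front of the handle, and look.

```bash
python3 -m crank '[0,0,0,0,0,0,100, 0,0,0,0,0,0,100, 0,0,0,0,0,0,100, 0,0,0,0,0,0,100, 0,0,0,0,0,0,100, 0,0,0,0,0,-20,100, 0,0,0,0,0,-35,100, 0,0,0,0,0,-40,100, 0,0,0,0,0,-10,0, 0,0,0,30,0,0,0]'
python3 -m crank '[0,0,0,35,0,0,0, 0,0,0,35,0,0,0, 0,0,0,25,0,0,0, 0,0,0,15,0,0,0, 0,0,0,0,0,0,0, 0,0,0,0,0,0,0, 0,0,0,0,0,0,0, 0,0,0,0,0,0,0, 0,0,0,0,0,0,0, 0,0,0,0,0,0,0]'
python3 - <<'E'
from h import *
th=np.radians(7.65);X=np.array([np.sin(th),-np.cos(th)])
P=np.array([.4830,-.2527]);print('start',(P-.140*X).round(4))
to(*(P-.140*X),.018,97.65)
c=snap('side','n.png');s=snap('scene','o.png');w_=snap('wrist','p.png')
rects(s,.07,.083,.43,.54,-.31,-.215,'sq scene');rects(s,.09,.11,.35,.6,-.23,-.17,'panel scene')
rects(c,.088,.105,.35,.6,-.25,-.15,'panel side');rects(w_,.07,.09,.38,.56,-.18,-.1,'handle wrist')
cv2.imwrite('pics/o2.png',np.hstack([cv2.resize(s['frame'][95:215,220:360],None,fx=2.8,fy=2.8),cv2.resize(c['frame'][150:270,250:390],None,fx=2.8,fy=2.8)]))
E
```

```text
t: 25.5
eef_pos: [0.479, -0.2243, 0.1262]
eef_rot: [2.068, 2.361, 0.0]
force: [-0.2, 1.7, -0.0]
opening: 0.0814
t: 26.5
eef_pos: [0.4634, -0.1139, 0.1241]
eef_rot: [-2.068, -2.364, 0.0]
force: [-0.3, -0.2, -0.2]
opening: 0.0027
start [ 0.4644 -0.1139]
t 26.5 pos [ 0.4634 -0.1139  0.1241] open 0.0027 F [-0.3 -0.2 -0.2] | turn [-0. -0. -0.] shift [ -0.2   0.9 106.1]
sq scene [277 143  24  19 239] [ 493.9 -250.2] [36.2 55.3] 11.2 z 0.0772
panel scene [275 157  29  16 119] [ 517.7 -197.9] [79.7 11.2] 5.6 z 0.0951
panel side [292 194  56   9 169] [ 474.5 -201.6] [159.4  16.4] 7.1 z 0.0923
handle wrist [229 262  25  30 478] [ 436.8 -167.2] [19.7 25. ] 5.4 z 0.0856
handle wrist [312 262  26  34 547] [ 505.8 -160.9] [20.5 30.8] 10.3 z 0.0854
```

View pics/o2.png

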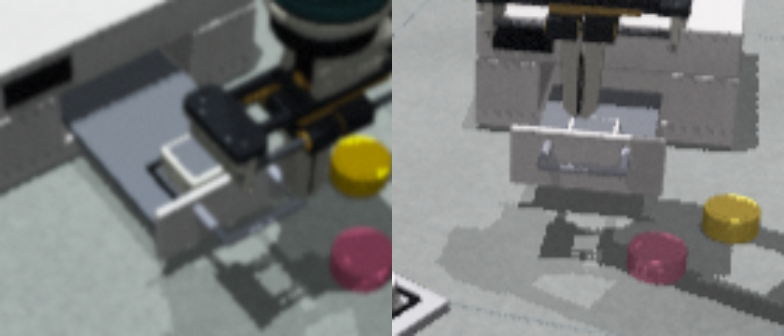

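Crops: the square dish sits level inside the tray's rim (left crop (190,158), top 77.2 mm = 45 + 32), and the fingers are shut in front of the handle. Lowering, then pushing the bar.

```bash
python3 -m crank '[0,0,0,0,0,30,0, 0,0,0,0,0,30,0, 0,0,0,0,0,30,0, 0,0,0,0,0,16,0, 0,0,0,-10,0,0,0, 0,0,0,-8,0,0,0, 0,0,0,-5,0,0,0, 0,0,0,-5,0,0,0, 0,0,0,-5,0,0,0]'
python3 -c "
from h import *
to(.4644,-.1139,.018,97.65)"
```

```text
t: 27.55
eef_pos: [0.4683, -0.1467, 0.0191]
eef_rot: [2.067, 2.364, 0.001]
force: [-0.1, 2.3, 1.5]
opening: 0.0008
t 27.55 pos [ 0.4683 -0.1467  0.0191] open 0.0008 F [-0.1  2.3  1.5] | turn [0.001 0.    0.   ] shift [33.1  0.5  1.1]
```

```bash
python3 -m crank '[0,0,0,-8,0,0,0, 0,0,0,-12,0,0,0, 0,0,0,-12,0,0,0, 0,0,0,-12,0,0,0, 0,0,0,-12,0,0,0, 0,0,0,-12,0,0,0, 0,0,0,-12,0,0,0, 0,0,0,-12,0,0,0, 0,0,0,-12,0,0,0, 0,0,0,-8,0,0,0]'
python3 -m crank '[0,0,0,-8,0,0,0, 0,0,0,-8,0,0,0, 0,0,0,-6,0,0,0, 0,0,0,-6,0,0,0, 0,0,0,-4,0,0,0, 0,0,0,-4,0,0,0, 0,0,0,-3,0,0,0, 0,0,0,0,0,0,0]'
python3 -c "
from h import *
to(.4644,-.1139,.018,97.65)"
```

```text
t: 28.55
eef_pos: [0.4828, -0.2583, 0.0181]
eef_rot: [-2.068, -2.365, 0.0]
force: [0.4, 2.7, 1.4]
opening: 0.0006
t: 29.35
eef_pos: [0.488, -0.2963, 0.0182]
eef_rot: [2.068, 2.365, -0.001]
force: [-0.3, -0.1, 0.3]
opening: 0.0007
t 29.35 pos [ 0.488  -0.2963  0.0182] open 0.0007 F [-0.3 -0.1  0.3] | turn [-0.  0.  0.] shift [183.9   0.9   0.2]
```

```bash
python3 -m crank '[0,0,0,-2,0,0,0, 0,0,0,-2,0,0,0, 0,0,0,-2,0,0,0, 0,0,0,-2,0,0,0, 0,0,0,0,0,0,0]'
python3 -m crank '[0,0,0,-1,0,0,0, 0,0,0,-1,0,0,0, 0,0,0,0,0,0,0]'
```

```text
t: 29.85
eef_pos: [0.4891, -0.3041, 0.0182]
eef_rot: [2.068, 2.365, -0.0]
force: [-0.1, -0.6, -0.0]
opening: 0.0008
t: 30.15
eef_pos: [0.4891, -0.3043, 0.0182]
eef_rot: [-2.066, -2.363, -0.003]
force: [-4.3, 14.6, 6.3]
opening: 0.0005
```

The tray has hit its stop (14.6 N, no further motion). One more mm to confirm, then back off and check.

```bash
python3 -m crank '[0,0,0,-1,0,0,0, 0,0,0,0,0,0,0]'
python3 -m crank '[0,0,0,15,0,0,0, 0,0,0,30,0,0,0, 0,0,0,30,0,0,0, 0,0,0,20,0,-30,0, 0,0,0,10,0,-40,0, 0,0,0,0,0,-40,0, 0,0,0,0,0,-30,0, 0,0,0,0,0,0,0, 0,0,0,0,0,0,0]'
python3 - <<'E'
from h import *
th=np.radians(7.65);X=np.array([np.sin(th),-np.cos(th)])
c=snap('side','q.png');s=snap('scene','r.png');v=snap('wrist','s.png')
for n,k in(('scene',s),('side',c),('wrist',v)):
    rects(k,.088,.105,.35,.62,-.42,-.33,'panel '+n,60);rects(k,.034,.043,.56,.69,-.03,.11,'round '+n);rects(k,.145,.16,.3,.75,-.72,-.3,'imtop '+n,2000)
print('expected panel centre shut',(np.array([.4771,-.2036])+.165*X).round(4))
w=world(s)
for n,(a,b) in dict(yel=(348,153),pink=(350,187),insert=(210,330),plates=(395,340),bottle=(313,396)).items(): print(n,w[b,a].round(3))
cv2.imwrite('pics/q2.png',np.hstack([cv2.resize(s['frame'],None,fx=.71,fy=.71),cv2.resize(c['frame'],None,fx=.71,fy=.71)]))
E
```

```text
t: 30.35
eef_pos: [0.4891, -0.3043, 0.0182]
eef_rot: [-2.064, -2.363, -0.004]
force: [-6.6, 23.2, 10.4]
opening: 0.0005
t: 31.25
eef_pos: [0.4756, -0.2027, 0.1585]
eef_rot: [2.067, 2.364, 0.0]
force: [0.1, -0.3, -0.3]
opening: 0.0005
panel scene [225 112  50  26 320] [ 548.2 -360.3] [143.5  14.8] 7.2 z 0.0959
round scene [282 261  26  24 500] [623.6  40.2] [56.5 54.8] 62.8 z 0.0389
imtop scene [ 163   28  133   98 7112] [ 519.2 -508.7] [300.6 284.2] 8.1 z 0.151
panel side [287 167  87  12 475] [ 484.1 -369. ] [273.4  25.8] 8.0 z 0.0959
round side [229 244  22  13 225] [619.7  41.7] [54.  58.4] 23.7 z 0.0367
panel wrist [278 364  10  20 134] [ 497.8 -367.5] [ 8.8 10.5] 8.2 z 0.0975
panel wrist [130 370  20  16 207] [ 360.6 -390.9] [19.3  4.3] 8.8 z 0.0977
expected panel centre shut [ 0.4991 -0.3671]
yel [ 0.329 -0.218  0.022]
pink [ 0.388 -0.112  0.03 ]
insert [0.834 0.067 0.008]
plates [0.513 0.263 0.038]
bottle [0.715 0.288 0.074]
```

View pics/q2.png

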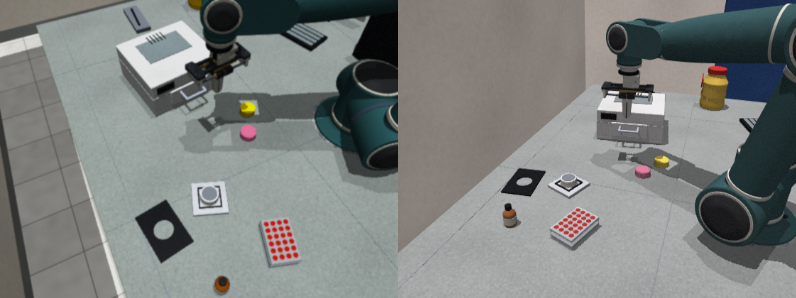

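View: the tray is shut against the imager, the round dish is in the stand's pocket at (209,195), and the other things are where they started. The wrist camera puts the panel at y ≈ -0.3675, against -0.367 expected when shut. Handing in.

```bash
python3 -c "
from cell import manip
print(manip.finish_job(), manip.sense()['t'])"
```

```text
the job is handed in; nothing more can be done
the job is handed in; nothing more can be done
```

I swapped the dishes and pushed the tray shut, then handed the job in at about 31 s. I set the square dish on the bench first, moved the round dish to the stand, put the square dish in the tray, and pushed the tray by its handle.

**Last checks**
- **Round dish:** it is flat in the stand's pocket, about 1 mm from its centre by the scene camera.
- **Square dish:** its top read 77 mm before shutting, as it should when seated, and it looked level. It was not visible once the tray was shut.
- **Tray:** it stopped hard, with about 23 N at the finger tips and no further motion. The wrist camera puts the front panel within about 1 mm of its shut position. The scene and side panel readings were not usable because they merged with other edges.
- **Other things:** spot readings on the look-alikes and the bystanders show them where they were, within the camera noise.

**What went wrong on the way:** my first attempts to grip the square dish closed on air. The reported tool point lies about 37 mm below the real finger tips. I found this from the depth images and corrected for it from then on; the dish had not moved.

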